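# Put the carving gouge away in the bench drawer

## Robot

A 7-joint arm with a two-finger parallel gripper is mounted at the origin on the work surface. World frame = base frame: x ahead of the robot, y to its left, z up, the work surface at z = 0. Lengths are in m, angles in rad, forces in N, time in s.
With the tool pointing down it reaches from about 0.425 to 0.925 m from the base axis. Payload 6.8 kg.
Tool frame: the origin (TCP) lies on the front face of the gripper's body, between the roots of the fingers; the fingertips stand 73 mm ahead of it and the grasp point (between the pads) lies 54 mm ahead of it (tcp_to_tips is the distance from the TCP to the fingertips, in m); z points along the fingers, x is the direction in which the jaws open and shut, and the axes are right-handed (so a half turn about z gives the same grasp; the last joint's range is limited). The gripper opens to 85 mm and grips with 20 to 120 N. Pads are 22 mm wide; open, the fingers measure 114 mm over their backs; the gripper's body (76 mm by 85 mm) begins 54 mm behind the grasp point. The pads swing forward as they close: fully open they stand 13 mm farther back than shut.
Start: joints at [-0.108, 0.477, 0.022, 1.555, -0.011, 1.109, -0.083], TCP at [0.675, 0, 0.304] pointing down, gripper open.
Joint ranges: [-2.96, 2.96], [-0.34, 2.1], [-1.41, 1.46], [0.24, 2.44], [-1.37, 4.51], [0.17, 1.92], [-2.96, 2.96]. Speed limits (rad/s): [2.39, 2.39, 3.14, 3.14, 3.14, 3.14, 3.14].

## Interface

Orientations are given as a unit quaternion [w, x, y, z].
In Python, from station import get_obs, read_camera, hand_in, look_for, silhouettes, tcp_to_tips gives the robot as it stands. The module is installed in compiled form; this text tells all that it offers.
- The arm moves only by the tool apply_moves, never from a script. Its argument "moves" is a list of rows, each a list of 3 entries, a list of its own where there are three numbers: the shift along the tool's x, y, z in units of 25 mm (1.0 is 25 mm), then the turn, a rotation vector about the tool's x, y, z in units of 10 degrees (1.0 is 10 degrees), then the gripper's target within -1 to 1 (fully open at 1, half-way at 0, shut at -1). In form: [[[dx, dy, dz], [rx, ry, rz], jaw], ...]. A call has 1 to 20 rows; each row is the pose to reach, as a shift and turn from the pose commanded when the call began, along the tool's axes at that moment; what a row does not reach only later rows make up. A row lasts 1/8 s, in which the tool goes at most 62.5 mm and 10.7 degrees, less where a joint would pass 70% of its speed; a pose out of reach is approached as far as the arm can. A call with a gripper value outside its range is refused whole. The fingers move at their own pace and stop on an object; "force" is the grip in N (left out, the last holds). Time passes only in rows, so rows that repeat a pose let the fingers close. It gives the time, the measured TCP pose, the force and the opening at its end, in the units of the state.
- get_obs(): the state, without advancing time (a new reading comes with each control period).
- read_camera(name): name is "scene" or "side" or "wrist"; returns a dict with "color" (400x640x3 uint8, red, green, blue), "mtx" (3x3 intrinsics, pixels), "eye" and "rotation" of the camera in the world; the wrist camera has in their place "hand_eye" (4x4, takes a point from camera to tool coordinates, whose origin is the TCP and whose axes are the tool frame's). Camera axes: x right, y up, looking along -z (the intrinsics and any distortion apply to the point x, -y, -z); pixel columns grow to the right and rows downward; lengths in m; the calibration is good to about 2 mm. A picture is of the moment at which its call begins: read the wrist's pose just before it. There is no depth.
- hand_in(): hands the job in, once; it reports no verdict.
Trained networks look in the newest picture that a camera, given by its name, has taken for a name from the list of things; names that differ only in an ending like _2 or _b are one class to them, and where a whole thing is asked for, a point or a joint stands for the part that bears it (a point fixed in the world has none). Each returns a list of dicts, best first, with "conf" (0 to 1); they miss things now and then, are a little off and sometimes report something else, mostly with a low value. They report only what shows in the picture. A call takes as long as a camera call. They do not tell look-alikes from the thing itself.
- look_for(camera, query): "pixel" ([row, column] in pixels, amid what is visible of it).
- silhouettes(camera, query): "mask" (400x640 bool, what is visible of it) and "pixel" ([row, column] in pixels, amid what is visible of it).
The state is a dict: "t": time; "q": joint angles; "joint_vel": joint speeds; "joint_torque": joint torques, N m; "eef_pos": TCP position; "tool_rot": TCP orientation; "contact_force": force on the tool from outside, world axes, zero at the start; "torque": the same for the moment, N m; "gripper_width": opening from 0.0 (shut) to 1.0 (fully open).
Only numpy, scipy, OpenCV 4.12 (cv2) and the standard library are available. Lean on these libraries where they do the work, as an engineer would, in place of code of your own. Each camera call takes 0.05 s, during which the arm holds its last target.

## Task

Pull the drawer under the overhanging shelf wide open by its bar handle, lay the carving gouge flat in the drawer's front tray without dropping it, let go of it, and then push the drawer fully shut. Leave the mallet, the carving blank, the brush, the honing stone and the mug where they are.

Things in the scene. Friction and masses are not known exactly. Their poses are not given: they have to be found in the camera images.
- drawer (a joint): Travel of the drawer (m): 0 shut, 0.20 fully out at its stop. Slides level with about 1.5 N friction plus some drag, stays where left, may start up to 30 mm ajar. It belongs to a wooden drawer unit 270 mm wide (y), 260 mm deep (x), 238 mm high, fixed to the bench, front facing the robot.
- drawer_handle (a point): Centre of the drawer's dark steel handle: a round level bar 11 mm thick, 120 mm long, axis 45 mm in front of the drawer's face (39 mm gap behind it), 122 mm above the bench, posts 55 mm either side of its middle. The face reaches 16 mm above the bar's axis. Site axes: x into the unit (the drawer opens along -x), y along the bar, z up.
- shelf_edge (a point): Middle of the lower front edge of the fixed shelf (290 mm wide, 16 mm thick) overhanging the drawer: 100 mm above the handle's axis and, with the drawer shut, 20 mm farther into the unit than that axis. A gripper pointing straight down at the shut handle hits it; one leaning back towards the robot by 25 to 45 degrees clears it. Axes as the handle's.
- drawer_tray (a point): Centre of the floor of the drawer's front tray, moving with it: 113.5 mm farther in and 41 mm lower than the handle's axis. Tray inside: 95 mm (x) by 228 mm (y); front and side walls 39 mm high, rear wall (a divider; a grey stone lies behind it) 30 mm. A board over the shut drawer is 57 mm above the tray floor, so the gouge must lie flat. Axes as the handle's.
- gouge_grip (a point): Balance point of the loose carving gouge, 14 mm up, half-way up its pale wooden handle. 160 mm long, about 180 g, lying on the bench left or right of the drawer unit's front. Site x runs along it to the steel blade: handle -60 to +40 mm (30 mm wide in y, 28 mm high, rounded edges), brass ferrule to +48 mm, shank and trough-shaped blade (24 mm wide) to +100 mm. z up.
- gouge: The same gouge; origin 14 mm below gouge_grip, on the underside.
- mallet_mid (a point): Bystander: loose joiner's mallet lying flat, about 200 mm long, handle along -x, head 90 mm wide and 60 mm high at +x; point near its middle, 30 mm up. It lies on the opposite side from the gouge.
- blank_mid (a point): Bystander: loose reddish roughed-out carving blank, 135 x 55 x 32 mm; its centre. Lies on the bench in front of the drawer unit; the drawer, 72 mm up, passes over it.
- brush_mid (a point): Bystander: loose bench brush, 180 mm long, 28 mm high; about its centre. Also in front of the unit, where the drawer passes over it.
- stone_mid (a point): Bystander: loose grey honing stone on the bench, 150 x 60 x 28 mm; its centre.
- mug_mid (a point): Bystander: loose white mug without handle, 80 mm across, 95 mm high; its centre.
Not all that is in view belongs to the job. Leave any orange look-alike of the gouge alone.

How it is judged:
On the way, in this order (a step that is already met when the one before it is completed fails the run):
1. the drawer has been pulled out by 150 mm or more, of its 200 mm (value of joint drawer above 0.15 m), for 0.2 s.
2. the gouge lies flat and at rest in the front tray of the open drawer, released (x of gouge_grip in the frame of drawer_tray between -0.046 and 0.046 m and y of gouge_grip in the frame of drawer_tray between -0.1 and 0.1 m and z of gouge_grip in the frame of drawer_tray between 0.005 and 0.022 m and angle between gouge_grip's own x axis and vertical between 1.42 and 1.72 rad and contact force between the fingers and gouge below 0.1 N and linear speed of gouge below 0.02 m/s and value of joint drawer above 0.08 m), for 0.2 s.
At the end, for the whole second after the job is handed in: The drawer is shut to within 8 mm, and inside it the gouge lies flat (within about 8 degrees), at rest on the floor of the front tray, released; the mallet, blank, brush, stone and mug are within 30 mm of where they began (value of joint drawer below 0.008 m and x of gouge_grip in the frame of drawer_tray between -0.046 and 0.046 m and y of gouge_grip in the frame of drawer_tray between -0.1 and 0.1 m and z of gouge_grip in the frame of drawer_tray between 0.005 and 0.022 m and angle between gouge_grip's own x axis and vertical between 1.42 and 1.72 rad and contact force between the fingers and gouge below 0.1 N and linear speed of gouge below 0.02 m/s and distance of each of mallet_mid, blank_mid, brush_mid, stone_mid, mug_mid from where it was at the start of the episode below 0.03 m); the robot touches nothing.
It fails at once if a bystander (mallet, blank, brush, stone or mug) is moved by more than 30 mm (distance of any of mallet_mid, blank_mid, brush_mid, stone_mid, mug_mid from where it was at the start of the episode above 0.03 m).
It fails at once if the gouge is dropped (moves faster than 0.8 m/s, a fall of some 35 mm, without the fingers on it) (contact force between the fingers and gouge below 0.05 N and linear speed of gouge above 0.8 m/s).
It also fails if it takes over 64 s, if anything falls off the work surface, if the arm or the gripper's body presses on something with over 40 N, if the wrist force passes 120 N, or if a joint passes its speed limit or range.

## Working session

There is one attempt and no reset: what is moved stays moved. The work goes in short steps, Python scripts to look and compute and a tool call to move; the robot and the scene stay as the last step left them, time stands still between calls to the robot, and variables do not carry over. Pictures are saved under pics/ and viewed, and the job is handed in when it is done.

Besides the shell and the picture viewer there is one more tool, called after "Call:" by a JSON object that holds its "api" and its "payload", one argument or row to a line. apply_moves: Moves the arm, as the interface text tells. Its arguments: {"type":"object","properties":{"moves":{"type":"array"},"force":{"type":"number"}},"required":["moves"]}

```bash
mkdir -p pics; cat > h.py <<'E'
import numpy as np, cv2
from station import *
from scipy.spatial.transform import Rotation as R
def RQ(q): return R.from_quat([q[1],q[2],q[3],q[0]])
def grab(n,fn=None):
    o=get_obs(); c=read_camera(n)
    if n=='wrist':
        T=np.eye(4);T[:3,:3]=RQ(o['tool_rot']).as_matrix();T[:3,3]=o['eef_pos']
        M=T@np.array(c['hand_eye']); c['eye']=M[:3,3]; c['rotation']=M[:3,:3]
    else:
        r=np.array(c['rotation']); c['rotation']=r if r.shape==(3,3) else RQ(r).as_matrix()
        c['eye']=np.array(c['eye'])
    if fn: cv2.imwrite('pics/'+fn,c['color'][:,:,::-1])
    return c
def ray(c,px):
    K=np.array(c['mtx']); d=np.linalg.inv(K)@[px[1],px[0],1]; d=np.array([d[0],-d[1],-d[2]])
    d=c['rotation']@d; return c['eye'],d/np.linalg.norm(d)
def atz(c,px,z):
    e,d=ray(c,px); return e+d*(z-e[2])/d[2]
def proj(c,p):
    v=c['rotation'].T@(np.array(p)-c['eye']); v=np.array([v[0],-v[1],-v[2]]); u=np.array(c['mtx'])@v; return np.array([u[1],u[0]])/u[2]
def tri(rs):
    A=np.zeros((3,3));b=np.zeros(3)
    for e,d in rs:
        P=np.eye(3)-np.outer(d,d);A+=P;b+=P@e
    return np.linalg.solve(A,b)
E
python3 - <<'E'
from h import *
print(get_obs())
for n in ['scene','side','wrist']:
    c=grab(n,n+'0.png'); print(n,[k for k in c if k!='color'],c['eye'],c['mtx'],c.get('dist'))
    for q in ['drawer_handle','gouge','gouge_grip','mallet_mid','blank_mid','brush_mid','stone_mid','mug_mid','shelf_edge']:
        print(q,[(np.round(r['pixel']).tolist(),round(float(r['conf']),2)) for r in look_for(n,q)])
E
```

```text
{'t': 0.0, 'q': array([-0.10808134,  0.47779811,  0.02234172,  1.55648098, -0.01151047,
        1.10931471, -0.08310769]), 'joint_vel': array([ 4.18213346e-04,  1.04876785e-03,  8.86614414e-04, -9.48683018e-05,
        9.45104195e-04, -2.01664707e-03,  2.07726479e-03]), 'joint_torque': array([-5.45967814e-04, -5.96443820e+01,  1.60769675e+00, -2.81194621e+01,
        1.24063640e-02,  9.39900521e-03,  2.20753498e-05]), 'eef_pos': array([ 6.74522006e-01, -1.81533469e-05,  3.02914506e-01]), 'tool_rot': array([ 6.57036532e-05,  9.99999561e-01, -5.74290292e-06, -9.34206192e-04]), 'contact_force': array([0.03335572, 1.06192139, 0.71926338]), 'torque': array([0.00772753, 0.02268279, 0.03571749]), 'gripper_width': 0.995890640896519}
scene ['mtx', 'eye', 'rotation'] [1.12598973 0.21420779 1.00698273] [[406.21326748   0.         316.50237806]
 [  0.         406.21326748 198.84779185]
 [  0.           0.           1.        ]] None
drawer_handle []
gouge [([174.0, 238.0], 0.92), ([163.0, 199.0], 0.82)]
gouge_grip [([177.0, 242.0], 0.86), ([158.0, 197.0], 0.86)]
mallet_mid [([233.0, 434.0], 0.86
[... 621 characters left out ...]
], 0.92)]
brush_mid [([249.0, 303.0], 0.68), ([328.0, 406.0], 0.37)]
stone_mid [([168.0, 352.0], 0.57)]
mug_mid [([324.0, 406.0], 0.66), ([195.0, 373.0], 0.38)]
shelf_edge [([194.0, 422.0], 0.59)]
wrist ['mtx', 'hand_eye', 'eye', 'rotation'] [0.6756196  0.06858944 0.37412073] [[330.75592442   0.         317.28440966]
 [  0.         330.75592442 205.4576196 ]
 [  0.           0.           1.        ]] None
drawer_handle [([87.0, 263.0], 0.68)]
gouge [([310.0, 17.0], 0.67), ([397.0, 124.0], 0.55)]
gouge_grip [([308.0, 20.0], 0.72)]
mallet_mid []
blank_mid [([98.0, 109.0], 0.85)]
brush_mid [([244.0, 150.0], 0.95)]
stone_mid []
mug_mid [([245.0, 148.0], 0.17)]
shelf_edge [([167.0, 450.0], 0.71)]
```

View pics/scene0.png

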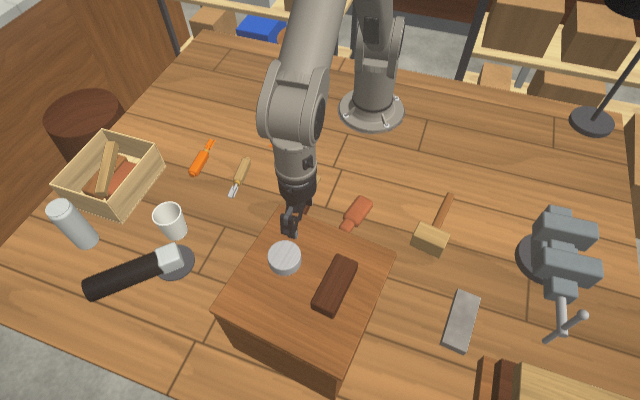

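View pics/side0.png

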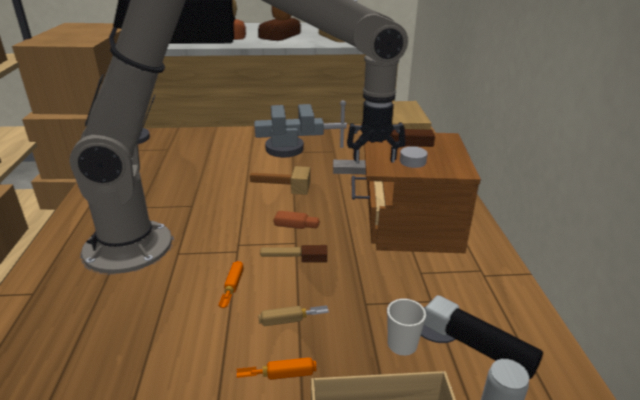

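View pics/wrist0.png

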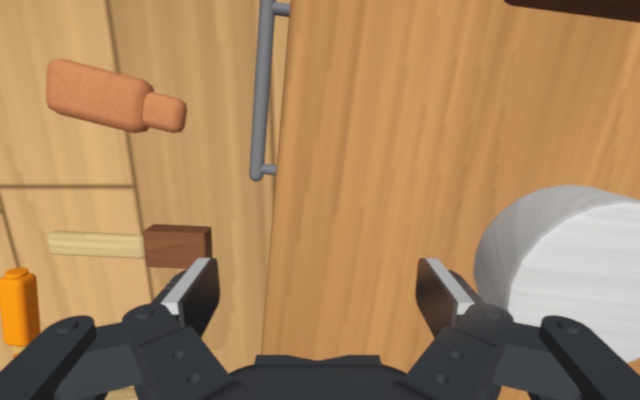

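The scene camera shows the pale-handled gouge at about (174,240). There are orange look-alikes at scene (158,200) and side (285,231) and (368,285). The pale one with a steel blade at side (314,290) is the real one. The bar handle is in the wrist view, from (5,268) to (175,257).

```bash
python3 - <<'E'
from h import *
w=grab('wrist');s=grab('scene');d=grab('side')
print('handle pts',[np.round(atz(w,p,.122),4) for p in [(5,267),(90,262),(170,257),(177,256)]])
print('posts',[np.round(atz(w,p,.122),4) for p in [(10,272),(170,262)]])
print('top edge pts z.238',[np.round(atz(w,p,.238),4) for p in [(5,293),(200,272),(350,264)]])
print('side handle', atz(d,(180,353),.122),atz(d,(198,353),.122))
# gouge silhouettes
for n,c in (('scene',s),('side',d)):
    for r in silhouettes(n,'gouge'):
        m=r['mask']; ys,xs=np.nonzero(m)
        P=np.array([atz(c,(y,x),.014)[:2] for y,x in zip(ys,xs)])
        mu=P.mean(0);U,S,V=np.linalg.svd(P-mu,full_matrices=False);t=(P-mu)@V[0]
        print(n,r['pixel'],r['conf'],m.sum(),np.array(c['color'])[m].mean(0).round(),mu.round(4),V[0].round(3),t.min().round(4),t.max().round(4))
im=s['color'][130:220,170:290,::-1]; cv2.imwrite('pics/crop1.png',cv2.resize(im,None,fx=6,fy=6,interpolation=cv2.INTER_CUBIC))
im=d['color'][270:390,210:360,::-1]; cv2.imwrite('pics/crop2.png',cv2.resize(im,None,fx=5,fy=5,interpolation=cv2.INTER_CUBIC))
E
```

```text
handle pts [array([0.6418, 0.1387, 0.122 ]), array([0.6359, 0.0843, 0.122 ]), array([0.6293, 0.0261, 0.122 ]), array([0.6283, 0.0207, 0.122 ])]
posts [array([0.6451, 0.1357, 0.122 ]), array([0.6332, 0.0261, 0.122 ])]
top edge pts z.238 [array([0.6668, 0.1064, 0.238 ]), array([0.6563, 0.0328, 0.238 ]), array([ 0.6496, -0.0428,  0.238 ])]
side handle [0.64166785 0.12526954 0.122     ] [0.62860476 0.02245973 0.122     ]
scene [160.0, 199.4] 0.86 362 [221. 126.  46.] [ 0.4268 -0.4607] [0.994 0.105] -0.0929 0.0728
scene [176.4, 240.4] 0.85 348 [185. 158. 116.] [ 0.4427 -0.3089] [0.992 0.124] -0.0752 0.0873
side [367.8, 284.0] 0.89 1258 [160.  80.   8.] [ 0.4257 -0.4567] [-0.999 -0.051] -0.0738 0.0897
side [281.1, 232.9] 0.86 495 [170.  84.   5.] [ 0.3048 -0.1837] [-0.161 -0.987] -0.0792 0.0861
side [312.1, 285.8] 0.8 760 [121. 101.  70.] [ 0.4443 -0.3047] [-0.989 -0.15 ] -0.0904 0.0671
```

View pics/crop1.png

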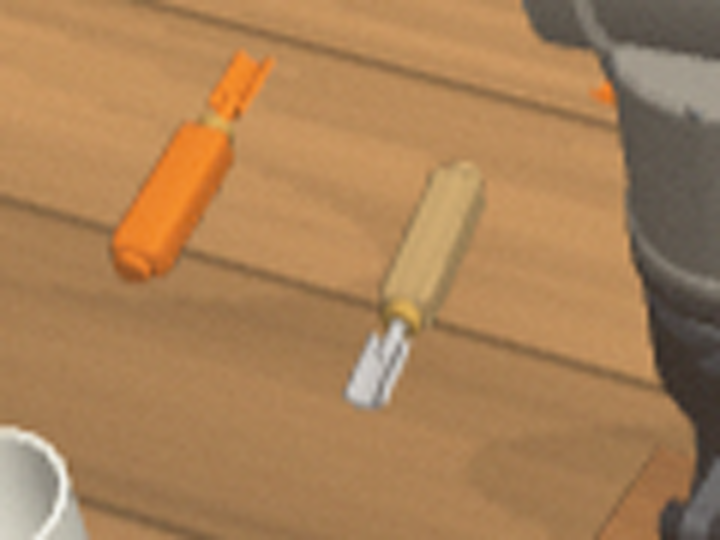

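View pics/crop2.png

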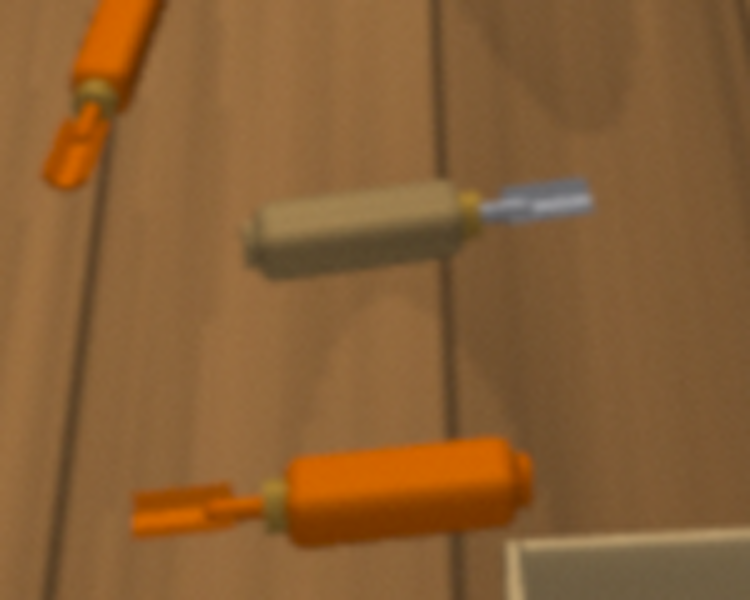

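```bash
cat >> h.py <<'E'
YU=np.deg2rad(-6.4)
def tool(yaw,lean,flip=0):
    # yaw about Z, lean back toward robot (rad)
    return R.from_euler('z',yaw)*R.from_euler('y',-lean)*R.from_quat([1,0,0,0])*R.from_euler('z',flip)
def go(pos,rot):
    o=get_obs();r=RQ(o['tool_rot'])
    s=r.inv().apply(np.array(pos)-o['eef_pos'])/.025
    v=(r.inv()*rot).as_rotvec(degrees=True)/10
    return s.round(2).tolist(),v.round(2).tolist()
def st():
    o=get_obs(); print('t',round(o['t'],2),'p',o['eef_pos'].round(4),'q',o['q'].round(2),'F',o['contact_force'].round(1),'w',round(o['gripper_width'],3),'z',RQ(o['tool_rot']).apply([0,0,1]).round(3),'x',RQ(o['tool_rot']).apply([1,0,0]).round(3))
E
python3 - <<'E'
from h import *
print(tcp_to_tips if not callable(tcp_to_tips) else tcp_to_tips())
H=np.array([.6355,.081,.122]); r=tool(YU,np.deg2rad(35)); z=r.apply([0,0,1]);print(z,r.apply([1,0,0]))
for d in (.09,.0): print(go(H-z*(.054+d),r), H-z*(.054+d))
st()
E
```

```text
0.0726
[ 0.57000186 -0.06393595 -0.81915204] [ 0.81404702 -0.09131     0.57357644]
([-4.86, -3.61, 2.56], [-0.2, 3.5, 0.62]) [0.55341973 0.09020678 0.23995789]
([-2.81, -3.38, 5.51], [-0.2, 3.5, 0.62]) [0.6047199  0.08445254 0.16623421]
t 1.75 p [0.675 0.    0.304] q [-0.11  0.48  0.02  1.56 -0.01  1.11 -0.08] F [ 0.4 -0.5 -0.2] w 0.996 z [ 0.  0. -1.] x [ 1. -0.  0.]
```

Call:
{"api": "apply_moves", "payload": {
  "moves": [
    [[-1, -0.5, -0.6], [0, 0, 0], -0.3],
    [[-2.5, -1.5, -0.8], [0, 0.7, 0.1], -0.3],
    [[-3.8, -2.5, 0], [-0.1, 1.5, 0.3], -0.3],
    [[-4.6, -3.2, 1], [-0.1, 2.4, 0.5], -0.3],
    [[-4.86, -3.61, 2], [-0.2, 3.2, 0.62], -0.3],
    [[-4.86, -3.61, 2.56], [-0.2, 3.5, 0.62], -0.3],
    [[-4.86, -3.61, 2.56], [-0.2, 3.5, 0.62], -0.3],
    [[-4.86, -3.61, 2.56], [-0.2, 3.5, 0.62], -0.3]
  ],
  "force": 40
}}

```text
t: 2.75
eef_pos: [0.5523, 0.0911, 0.2389]
tool_rot: [0.018, 0.953, -0.052, 0.3]
contact_force: [0.0, -0.3, -0.9]
gripper_width: 0.353
```

```bash
python3 - <<'E'
from h import *
st()
w=grab('wrist','w1.png');d=grab('side','s1.png');s=grab('scene')
H=np.array([.6355,.081,.122]); r=tool(YU,np.deg2rad(35)); z=r.apply([0,0,1])
u=np.array([np.sin(-YU),np.cos(YU),0])
print('pred',[proj(w,H+a*u).round() for a in(-.06,0,.06)],[proj(d,H+a*u).round() for a in(-.06,0,.06)])
print(look_for('wrist','drawer_handle'))
print(go(H-z*.054,r))
E
```

```text
t 2.75 p [0.5523 0.0911 0.2389] q [-0.75  0.23  0.39  2.26  1.01  0.23 -1.44] F [ 0.  -0.3 -0.9] w 0.353 z [ 0.569 -0.065 -0.82 ] x [ 0.815 -0.088  0.572]
pred [array([297., 319.]), array([218., 319.]), array([128., 319.])] [array([198., 353.]), array([187., 353.]), array([178., 353.])]
[{'pixel': [159.2, 364.3], 'conf': 0.66}]
([-0.06, -0.01, 3.61], [0.0, -0.01, -0.01])
```

View pics/w1.png

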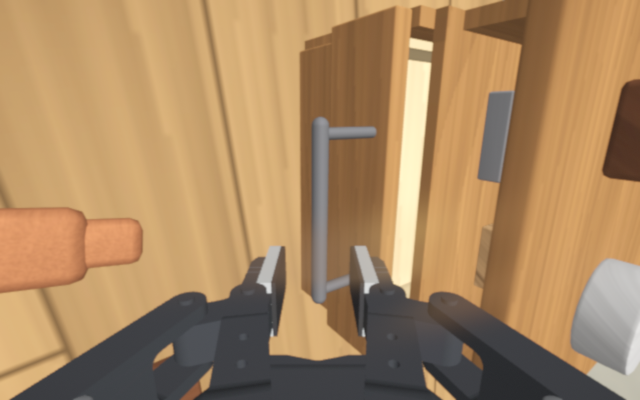

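View pics/s1.png

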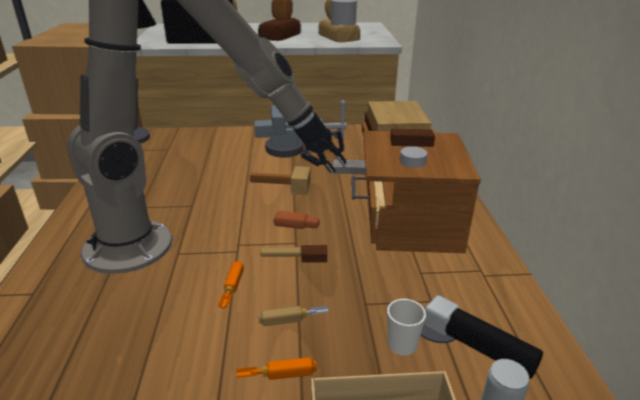

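The bar runs from (120,321) to (297,319), which matches the prediction to within a couple of pixels. I'll approach along the tool axis and close the gripper.

Call:
{"api": "apply_moves", "payload": {
  "moves": [
    [[0, 0, 1], [0, 0, 0], -0.3],
    [[0, 0, 2], [0, 0, 0], -0.3],
    [[0, 0, 2.8], [0, 0, 0], -0.3],
    [[0, 0, 3.3], [0, 0, 0], -0.3],
    [[0, 0, 3.6], [0, 0, 0], -0.3],
    [[0, 0, 3.6], [0, 0, 0], -0.3],
    [[0, 0, 3.6], [0, 0, 0], -1],
    [[0, 0, 3.6], [0, 0, 0], -1],
    [[0, 0, 3.6], [0, 0, 0], -1],
    [[0, 0, 3.6], [0, 0, 0], -1]
  ],
  "force": 40
}}

```text
t: 4.2
eef_pos: [0.6049, 0.0841, 0.1665]
tool_rot: [0.017, 0.952, -0.054, 0.301]
contact_force: [-1.2, -2.2, 1.4]
gripper_width: 0.109
```

```bash
python3 - <<'E'
from h import *
st()
w=grab('wrist','w2.png')
o=get_obs();r0=RQ(o['tool_rot']);G=o['eef_pos']+r0.apply([0,0,.054]);print('grip',G)
xu=np.array([np.cos(YU),np.sin(YU),0])
for d,l in ((.02,32),(.05,22),(.08,10),(.11,2),(.15,0),(.185,0)):
    r=tool(YU,np.deg2rad(l)); print(d,l,go(G-xu*d-r.apply([0,0,.054]),r))
E
```

```text
t 4.2 p [0.6049 0.0841 0.1665] q [-0.49  0.43  0.18  2.19  1.71  0.19 -2.13] F [-1.2 -2.2  1.4] w 0.109 z [ 0.571 -0.065 -0.818] x [ 0.813 -0.091  0.575]
grip [0.63568395 0.0805667  0.12231739]
0.02 32 ([-0.54, 0.0, -0.46], [0.01, -0.31, -0.0])
0.05 22 ([-1.15, 0.0, -1.09], [0.01, -1.31, -0.0])
0.08 10 ([-1.7, 0.01, -1.64], [0.01, -2.51, -0.0])
0.11 2 ([-2.42, 0.01, -2.18], [0.01, -3.31, -0.0])
0.15 0 ([-3.67, 0.01, -3.06], [0.01, -3.51, -0.0])
0.185 0 ([-4.82, 0.01, -3.86], [0.01, -3.51, -0.0])
```

View pics/w2.png

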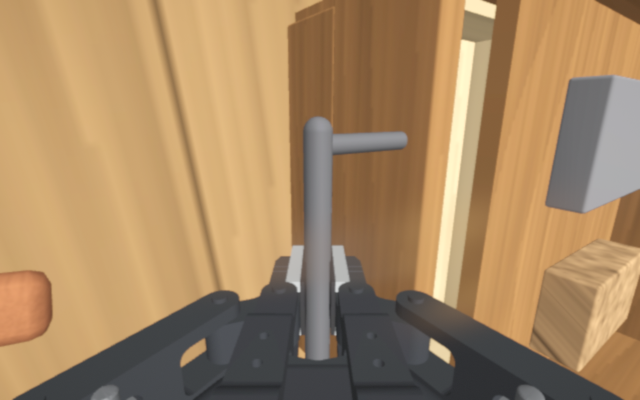

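Call:
{"api": "apply_moves", "payload": {
  "moves": [
    [[-0.25, 0, -0.2], [0, -0.2, 0], -1],
    [[-0.54, 0, -0.46], [0, -0.4, 0], -1],
    [[-0.85, 0, -0.77], [0, -0.85, 0], -1],
    [[-1.15, 0, -1.09], [0, -1.31, 0], -1],
    [[-1.42, 0, -1.36], [0, -1.9, 0], -1],
    [[-1.7, 0, -1.64], [0, -2.51, 0], -1],
    [[-2.05, 0, -1.9], [0, -2.9, 0], -1],
    [[-2.42, 0, -2.18], [0, -3.31, 0], -1],
    [[-2.42, 0, -2.18], [0, -3.31, 0], -1],
    [[-2.42, 0, -2.18], [0, -3.31, 0], -1]
  ]
}}

```text
t: 5.5
eef_pos: [0.5256, 0.0935, 0.1771]
tool_rot: [0.001, 0.998, -0.056, 0.018]
contact_force: [-0.8, -2.7, 6.7]
gripper_width: 0.109
```

```bash
python3 - <<'E'
from h import *
st()
o=get_obs();r0=RQ(o['tool_rot']);G=o['eef_pos']+r0.apply([0,0,.054]);print('grip',G)
xu=np.array([np.cos(YU),np.sin(YU),0])
H0=np.array([.6357,.0806,.1223]);print('pulled',(H0-G)@xu)
for d,l in ((.15,0),(.19,0)):
    r=tool(YU,np.deg2rad(l)); print(d,l,go(H0-xu*d-r.apply([0,0,.054]),r))
E
```

```text
t 5.5 p [0.5256 0.0935 0.1771] q [ 0.06  0.43 -0.44  2.    0.3   0.73 -0.68] F [-0.8 -2.7  6.7] w 0.109 z [ 0.037 -0.005 -0.999] x [ 0.993 -0.112  0.037]
grip [0.52754118 0.09328591 0.12312759]
pulled 0.10889885305936689
0.15 0 ([-1.56, 0.02, -0.03], [0.0, -0.21, -0.0])
0.19 0 ([-3.16, 0.02, -0.09], [0.0, -0.21, -0.0])
```

Call:
{"api": "apply_moves", "payload": {
  "moves": [
    [[-0.5, 0, 0], [0, -0.1, 0], -1],
    [[-1, 0, 0], [0, -0.2, 0], -1],
    [[-1.56, 0, 0], [0, -0.2, 0], -1],
    [[-2.1, 0, 0], [0, -0.2, 0], -1],
    [[-2.6, 0, 0], [0, -0.2, 0], -1],
    [[-2.95, 0, 0], [0, -0.2, 0], -1],
    [[-2.95, 0, 0], [0, -0.2, 0], -1],
    [[-2.95, 0, 0], [0, -0.2, 0], -1],
    [[-2.95, 0, 0], [0, -0.2, 0], -1]
  ]
}}

```text
t: 6.62
eef_pos: [0.4537, 0.1019, 0.1766]
tool_rot: [0.0, 0.998, -0.056, 0.003]
contact_force: [-3.2, -6.0, 26.9]
gripper_width: 0.108
```

```bash
python3 - <<'E'
from h import *
st()
o=get_obs();r0=RQ(o['tool_rot']);G=o['eef_pos']+r0.apply([0,0,.054])
xu=np.array([np.cos(YU),np.sin(YU),0])
H0=np.array([.6357,.0806,.1223]);print('pulled',(H0-G)@xu,G)
grab('side','s3.png');grab('wrist','w3.png')
E
```

```text
t 6.62 p [0.4537 0.1019 0.1766] q [ 0.05  0.35 -0.48  2.13  0.26  0.7  -0.71] F [-3.2 -6.  26.9] w 0.108 z [ 0.006 -0.001 -1.   ] x [ 0.994 -0.112  0.006]
pulled 0.1828967409758706 [0.45404452 0.10189159 0.12257171]
```

View pics/s3.png

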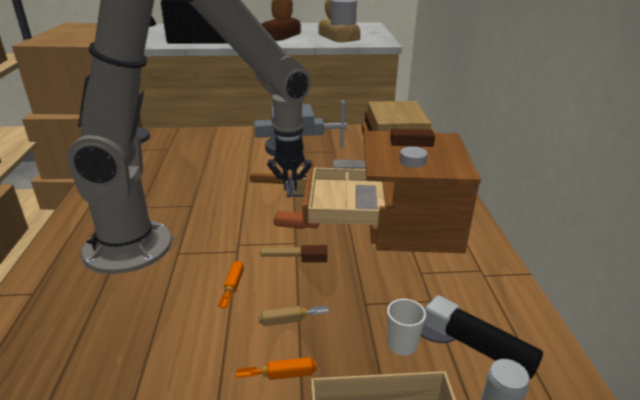

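View pics/w3.png

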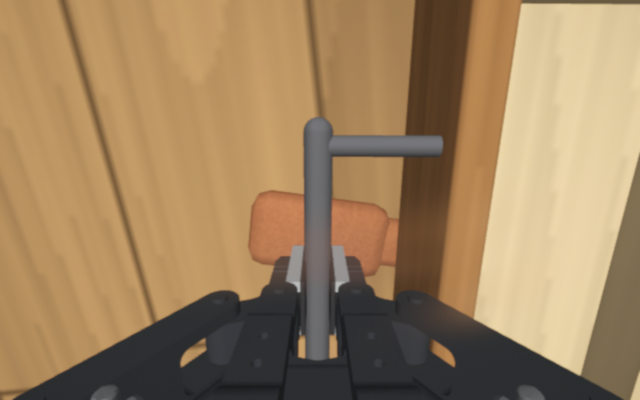

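Call:
{"api": "apply_moves", "payload": {
  "moves": [
    [[0, 0, 0], [0, 0, 0], -0.3],
    [[0, 0, 0], [0, 0, 0], -0.3],
    [[0, 0, 0], [0, 0, 0], -0.3],
    [[0, 0, -1], [0, 0, 0], -0.3],
    [[0, 0, -2.2], [0, 0, 0], -0.3],
    [[0, 0, -3.2], [0, 0, 0], -0.3],
    [[0, 0, -3.2], [0, 0, 0], -0.3]
  ]
}}

```text
t: 7.6
eef_pos: [0.4521, 0.1021, 0.2549]
tool_rot: [-0.0, 0.998, -0.056, 0.001]
contact_force: [0.2, -0.2, -0.2]
gripper_width: 0.35
```

```bash
python3 - <<'E'
from h import *
st()
s=grab('scene','sc4.png');d=grab('side')
H=[.454,.102,.122]
print('handle pred',proj(s,H),proj(d,H))
for n,c in (('scene',s),('side',d)):
    for r in silhouettes(n,'gouge'):
        m=r['mask']; ys,xs=np.nonzero(m)
        print(n,r['pixel'],np.array(c['color'])[m].mean(0).round())
print(go([.43,-.311,.25],tool(np.deg2rad(-82),0)))
E
```

```text
t 7.6 p [0.4521 0.1021 0.2549] q [ 0.11  0.23 -0.53  2.07  0.15  0.88 -0.61] F [ 0.2 -0.2 -0.2] w 0.35 z [ 0.002 -0.    -1.   ] x [ 0.994 -0.112  0.002]
handle pred [190.65941588 366.75463104] [185.5867934  289.52757579]
scene [160.6, 199.9] [223. 125.  44.]
scene [175.2, 238.9] [186. 159. 118.]
scene [153.0, 293.6] [203. 116.  46.]
side [367.4, 284.7] [159.  79.   5.]
side [311.2, 284.4] [119.  99.  69.]
side [282.6, 231.9] [164.  83.   8.]
side [196.3, 340.5] [146. 123.  90.]
([1.02, 16.49, 0.12], [0.02, 0.01, 7.56])
```

View pics/sc4.png

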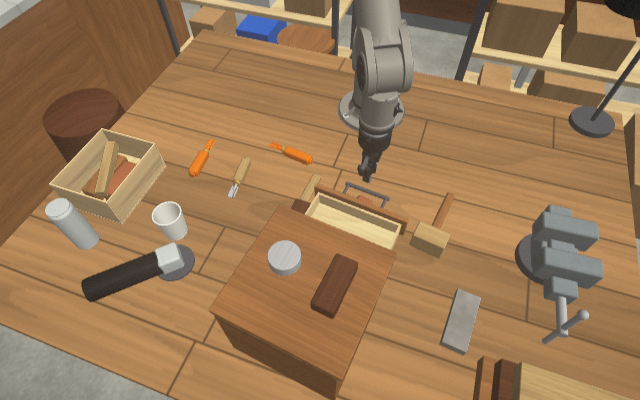

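Call:
{"api": "apply_moves", "payload": {
  "moves": [
    [[0, 1.5, -0.3], [0, 0, 0.4], 0.4],
    [[0.1, 3.5, -0.3], [0, 0, 1.2], 0.4],
    [[0.3, 5.5, -0.2], [0, 0, 2.1], 0.4],
    [[0.4, 7.5, 0], [0, 0, 3], 0.4],
    [[0.5, 9.5, 0], [0, 0, 4], 0.4],
    [[0.7, 11.5, 0], [0, 0, 5], 0.4],
    [[0.8, 13.5, 0], [0, 0, 6], 0.4],
    [[0.9, 15, 0], [0, 0, 6.8], 0.4],
    [[1, 16, 0], [0, 0, 7.3], 0.4],
    [[1.02, 16.5, 0.12], [0, 0, 7.56], 0.4],
    [[1.02, 16.5, 0.12], [0, 0, 7.56], 0.4],
    [[1.02, 16.5, 0.12], [0, 0, 7.56], 0.4]
  ]
}}

```text
t: 9.3
eef_pos: [0.431, -0.3095, 0.2506]
tool_rot: [0.0, 0.756, -0.655, -0.001]
contact_force: [0.8, -0.1, -0.4]
gripper_width: 0.699
```

```bash
python3 - <<'E'
from h import *
st()
c=grab('wrist','w5.png')
for r in silhouettes('wrist','gouge'):
    m=r['mask']; ys,xs=np.nonzero(m)
    P=np.array([atz(c,(y,x),.014)[:2] for y,x in zip(ys,xs)])
    mu=P.mean(0);U,S,V=np.linalg.svd(P-mu,full_matrices=False);v=V[0]*np.sign(V[0][0]);t=(P-mu)@v
    n=np.array([-v[1],v[0]])
    print(r['pixel'],r['conf'],m.sum(),np.array(c['color'])[m].mean(0).round(),mu.round(4),np.rad2deg(np.arctan2(v[1],v[0])),(mu+v*t.min()).round(4),(mu+v*t.max()).round(4))
E
```

```text
t 9.3 p [ 0.431  -0.3095  0.2506] q [ 0.56  0.3  -0.06  1.95  0.03  0.89 -0.95] F [ 0.8 -0.1 -0.4] w 0.699 z [-0.001  0.    -1.   ] x [ 0.142 -0.99  -0.001]
[285.1, 156.6] 0.92 3153 [206. 123.  27.] [ 0.3075 -0.1649] 81.76175936128467 [ 0.292 -0.272] [ 0.3157 -0.1088]
[206.3, 468.1] 0.66 5072 [227. 142.  36.] [ 0.4289 -0.4593] 4.4621819730779135 [ 0.3338 -0.4667] [ 0.4966 -0.454 ]
[170.4, 316.0] 0.65 4920 [193. 173. 136.] [ 0.4532 -0.3058] 7.170808719920903 [ 0.3709 -0.3162] [ 0.5335 -0.2957]
```

View pics/w5.png

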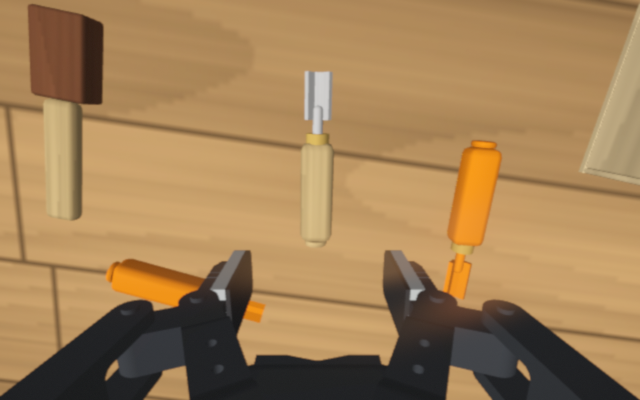

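The pale gouge with a steel blade is at (170,316), blade upward, with its end points measured. The orange ones at (285,157) and (206,468) are decoys.

```bash
python3 - <<'E'
from h import *
print(go([.4325,-.3085,.075],tool(np.deg2rad(-82.8),0)))
E
```

```text
([-0.04, -0.07, 7.04], [0.01, 0.0, 0.09])
```

Call:
{"api": "apply_moves", "payload": {
  "moves": [
    [[0, 0, 1.8], [0, 0, 0], 0.4],
    [[-0.04, -0.07, 3.8], [0, 0, 0.1], 0.4],
    [[-0.04, -0.07, 5.4], [0, 0, 0.1], 0.4],
    [[-0.04, -0.07, 6.4], [0, 0, 0.1], 0.4],
    [[-0.04, -0.07, 6.85], [0, 0, 0.1], 0.4],
    [[-0.04, -0.07, 7], [0, 0, 0.1], 0.4],
    [[-0.04, -0.07, 7], [0, 0, 0.1], -0.2],
    [[-0.04, -0.07, 7], [0, 0, 0.1], -1],
    [[-0.04, -0.07, 7], [0, 0, 0.1], -1],
    [[-0.04, -0.07, 7], [0, 0, 0.1], -1],
    [[-0.04, -0.07, 7], [0, 0, 0.1], -1]
  ],
  "force": 40
}}

```text
t: 10.78
eef_pos: [0.4327, -0.3102, 0.077]
tool_rot: [0.0, 0.749, -0.663, 0.001]
contact_force: [-0.6, 0.1, 6.3]
gripper_width: 0.344
```

```bash
python3 - <<'E'
from h import *
st()
grab('wrist','w6.png')
E
```

```text
t 10.78 p [ 0.4327 -0.3102  0.077 ] q [ 0.54  0.57 -0.05  2.05  0.06  0.52 -1.  ] F [-0.6  0.1  6.3] w 0.344 z [ 0.001 -0.002 -1.   ] x [ 0.122 -0.993  0.002]
```

View pics/w6.png

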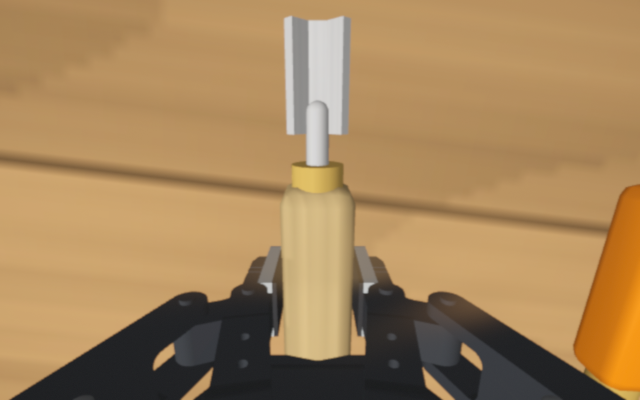

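Gripped at 29 mm, which is the handle's width. Lifting.

Call:
{"api": "apply_moves", "payload": {
  "moves": [
    [[0, 0, -0.3], [0, 0, 0], -1],
    [[0, 0, -1], [0, 0, 0], -1],
    [[0, 0, -2.5], [0, 0, -0.3], -1],
    [[0, 0, -4.2], [0, 0, -1], -1],
    [[0, 0, -6], [0, 0, -1.8], -1],
    [[0, 0, -7.5], [0, 0, -2.7], -1],
    [[0, 0, -8], [0, 0, -3.6], -1],
    [[0, 0, -8], [0, 0, -4.5], -1],
    [[0, 0, -8], [0, 0, -5.4], -1],
    [[0, 0, -8], [0, 0, -6.3], -1],
    [[0, 0, -8], [0, 0, -7.2], -1],
    [[0, 0, -8], [0, 0, -7.65], -1],
    [[0, 0, -8], [0, 0, -7.65], -1]
  ]
}}

```text
t: 12.45
eef_pos: [0.4319, -0.3098, 0.2767]
tool_rot: [0.001, 0.998, -0.057, -0.0]
contact_force: [-0.2, -0.5, -2.4]
gripper_width: 0.344
```

```bash
python3 - <<'E'
from h import *
st()
grab('wrist','w7.png');d=grab('side','s7.png');s=grab('scene','sc7.png')
print('handle',proj(d,[.454,.102,.122]))
# tray floor corners prediction
xu=np.array([np.cos(YU),np.sin(YU),0]);yu=np.array([-xu[1],xu[0],0])
C=np.array([.454,.102,.122])+xu*.1135-[0,0,.041]
print('C',C)
im=s['color'][:,:,::-1].copy()
for a,b in((-1,-1),(-1,1),(1,1),(1,-1)):
    p=C+a*.0475*xu+b*.114*yu; q=proj(s,p); cv2.circle(im,(int(q[1]),int(q[0])),2,(0,0,255),-1)
    q=proj(s,p+[0,0,.039 if a<0 else .03]); cv2.circle(im,(int(q[1]),int(q[0])),2,(255,0,0),-1)
cv2.imwrite('pics/ov7.png',cv2.resize(im[140:280,260:460],None,fx=4,fy=4))
T=C-.02*yu; T[2]=.277
print(go(T,tool(YU,0)), T)
E
```

```text
t 12.45 p [ 0.4319 -0.3098  0.2767] q [ 0.78  0.29 -0.33  1.91  0.12  0.96  0.28] F [-0.2 -0.5 -2.4] w 0.344 z [-0.001 -0.001 -1.   ] x [ 0.993 -0.115 -0.001]
handle [185.5867934  289.52757579]
C [0.56679266 0.08934828 0.081     ]
([3.52, -15.68, -0.05], [0.01, 0.0, -0.02]) [0.56456328 0.06947292 0.277     ]
```

View pics/ov7.png

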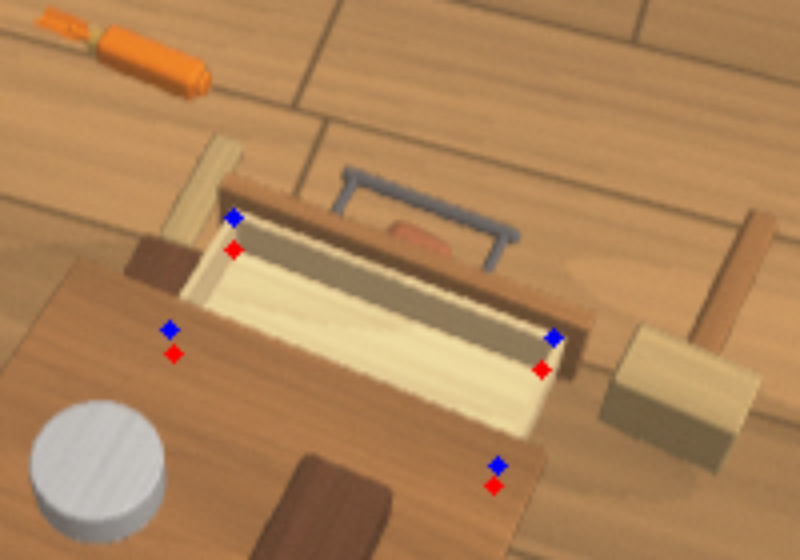

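View pics/w7.png

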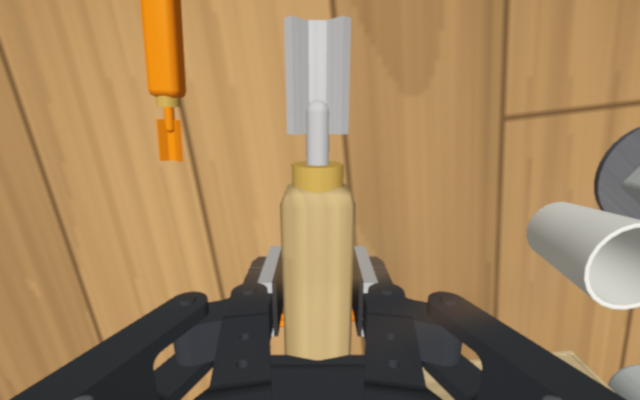

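The tray overlay matches the front corners and the gouge is held straight. Moving over the tray.

Call:
{"api": "apply_moves", "payload": {
  "moves": [
    [[0.3, -1.2, 0], [0, 0, 0], -1],
    [[0.7, -3, 0], [0, 0, 0], -1],
    [[1.2, -5, 0], [0, 0, 0], -1],
    [[1.6, -7, 0], [0, 0, 0], -1],
    [[2, -9, 0], [0, 0, 0], -1],
    [[2.5, -11, 0], [0, 0, 0], -1],
    [[2.9, -13, 0], [0, 0, 0], -1],
    [[3.2, -14.5, 0], [0, 0, 0], -1],
    [[3.4, -15.3, 0], [0, 0, 0], -1],
    [[3.52, -15.7, 0], [0, 0, 0], -1],
    [[3.52, -15.7, 0], [0, 0, 0], -1],
    [[3.52, -15.7, 0], [0, 0, 0], -1]
  ]
}}

```text
t: 14.1
eef_pos: [0.5641, 0.0684, 0.2753]
tool_rot: [0.001, 0.998, -0.058, -0.001]
contact_force: [0.7, 0.0, -1.2]
gripper_width: 0.341
```

```bash
python3 - <<'E'
from h import *
st()
w=grab('wrist','w8.png');d=grab('side','s8.png')
print(go([.5646,.0695,.16],tool(YU,0)))
E
```

```text
t 14.1 p [0.5641 0.0684 0.2753] q [ 0.17  0.38 -0.5   1.82  0.21  1.   -0.54] F [ 0.7  0.  -1.2] w 0.341 z [-0.002 -0.002 -1.   ] x [ 0.993 -0.116 -0.001]
([0.02, -0.04, 4.62], [0.01, 0.01, -0.02])
```

View pics/w8.png

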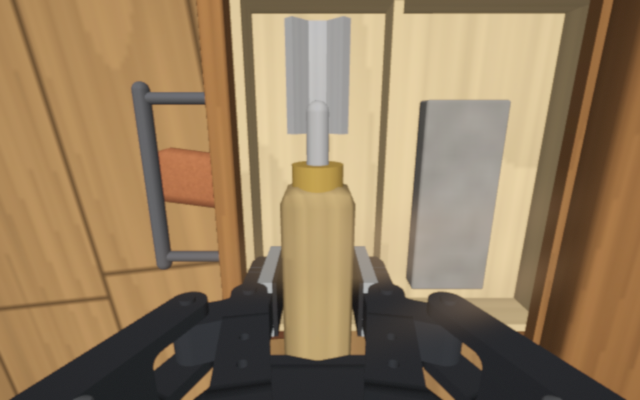

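View pics/s8.png

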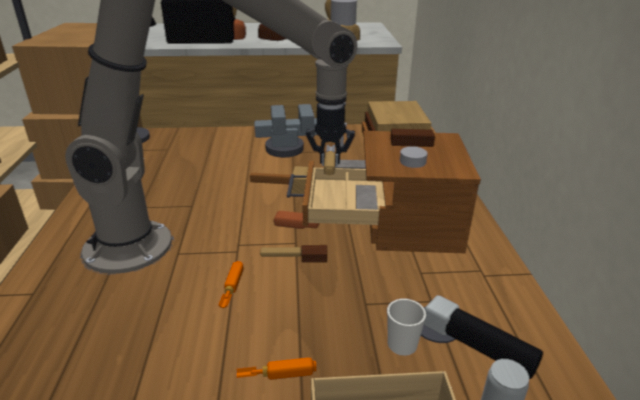

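The gouge is centred between the tray's front wall (col 250) and its divider (col 388). Lowering.

Call:
{"api": "apply_moves", "payload": {
  "moves": [
    [[0, 0, 0.7], [0, 0, 0], -1],
    [[0, 0, 1.8], [0, 0, 0], -1],
    [[0, 0, 2.9], [0, 0, 0], -1],
    [[0, 0, 3.7], [0, 0, 0], -1],
    [[0, 0, 4.2], [0, 0, 0], -1],
    [[0, 0, 4.45], [0, 0, 0], -1],
    [[0, 0, 4.55], [0, 0, 0], -1],
    [[0, 0, 4.55], [0, 0, 0], -1]
  ]
}}

```text
t: 15.2
eef_pos: [0.5644, 0.0702, 0.1622]
tool_rot: [0.0, 0.998, -0.057, -0.0]
contact_force: [0.1, -0.5, -0.7]
gripper_width: 0.345
```

```bash
python3 - <<'E'
from h import *
st()
E
```

```text
t 15.2 p [0.5644 0.0702 0.1622] q [ 0.12  0.52 -0.45  1.91  0.31  0.79 -0.62] F [ 0.1 -0.5 -0.7] w 0.345 z [-0. -0. -1.] x [ 0.994 -0.113 -0.   ]
```

Call:
{"api": "apply_moves", "payload": {
  "moves": [
    [[0, 0, 0.08], [0, 0, 0], -1],
    [[0, 0, 0.16], [0, 0, 0], -1],
    [[0, 0, 0.18], [0, 0, 0], -1],
    [[0, 0, 0.18], [0, 0, 0], -1]
  ]
}}

```text
t: 15.7
eef_pos: [0.5646, 0.0701, 0.158]
tool_rot: [0.0, 0.998, -0.057, 0.0]
contact_force: [-1.2, -0.3, 5.2]
gripper_width: 0.34
```

Call:
{"api": "apply_moves", "payload": {
  "moves": [
    [[0, 0, 0], [0, 0, 0], -0.2],
    [[0, 0, 0], [0, 0, 0], 0.05],
    [[0, 0, 0], [0, 0, 0], 0.05],
    [[0, 0, 0], [0, 0, 0], 0.05],
    [[0, 0, -0.4], [0, 0, 0], 0.05],
    [[0, 0, -1.5], [0, 0, 0], 0.05],
    [[0, 0, -3], [0, 0, 0], 0.05],
    [[0, 0, -4.2], [0, 0, 0], 0.05],
    [[0, 0, -4.2], [0, 0, 0], 0.05],
    [[0, 0, -4.2], [0, 0, 0], 0.05]
  ]
}}

```text
t: 16.95
eef_pos: [0.5636, 0.07, 0.2619]
tool_rot: [0.001, 0.998, -0.057, -0.001]
contact_force: [0.0, -0.2, 0.8]
gripper_width: 0.521
```

```bash
python3 - <<'E'
from h import *
st()
w=grab('wrist','w9.png');s=grab('side','s9.png');grab('scene','sc9.png')
H=np.array([.454,.102,.122]);u=np.array([np.sin(-YU),np.cos(YU),0])
print([proj(w,H+a*u).round() for a in(-.06,.06)])
E
```

```text
t 16.95 p [0.5636 0.07   0.2619] q [ 0.16  0.39 -0.5   1.83  0.22  0.98 -0.55] F [ 0.  -0.2  0.8] w 0.521 z [-0.002 -0.001 -1.   ] x [ 0.994 -0.113 -0.002]
[array([274., 157.]), array([ 94., 130.])]
```

View pics/w9.png

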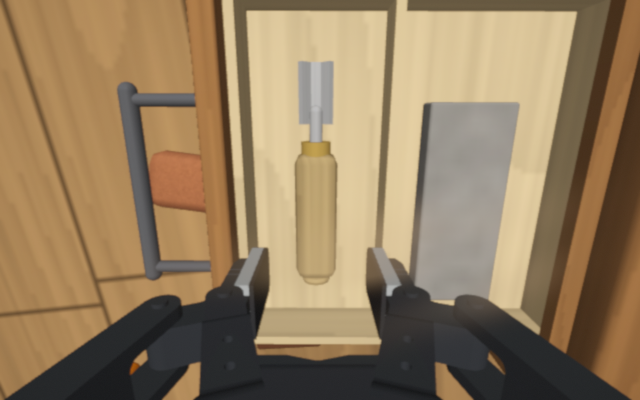

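View pics/s9.png

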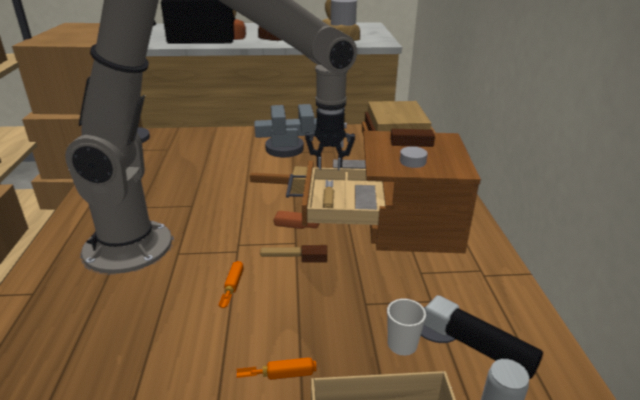

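The gouge lies flat in the middle of the tray, released, at wrist (170,316). The mallet, blank, brush and mug look unmoved. Next I regrip the bar to push the drawer shut.

```bash
python3 - <<'E'
from h import *
w=grab('wrist')
print([atz(w,p,.122).round(4) for p in [(87,127),(180,139),(273,152)]])
print(go([.453,.102,.262],tool(YU,0)),go([.453,.102,.176],tool(YU,0)))
E
```

```text
[array([0.4602, 0.1657, 0.122 ]), array([0.4526, 0.1096, 0.122 ]), array([0.4445, 0.044 , 0.122 ])]
([-4.54, -0.77, -0.02], [0.01, 0.02, -0.01]) ([-4.53, -0.77, 3.42], [0.01, 0.02, -0.01])
```

Call:
{"api": "apply_moves", "payload": {
  "moves": [
    [[-1, -0.2, 0], [0, 0, 0], -0.3],
    [[-2.5, -0.5, 0], [0, 0, 0], -0.3],
    [[-4, -0.77, 0], [0, 0, 0], -0.3],
    [[-4.58, -0.77, 0], [0, 0, 0], -0.3],
    [[-4.58, -0.77, 0.3], [0, 0, 0], -0.3],
    [[-4.58, -0.77, 1.3], [0, 0, 0], -0.3],
    [[-4.58, -0.77, 2.4], [0, 0, 0], -0.3],
    [[-4.58, -0.77, 3.1], [0, 0, 0], -0.3],
    [[-4.58, -0.77, 3.42], [0, 0, 0], -0.3],
    [[-4.58, -0.77, 3.42], [0, 0, 0], -0.3],
    [[-4.58, -0.77, 3.42], [0, 0, 0], -1],
    [[-4.58, -0.77, 3.42], [0, 0, 0], -1],
    [[-4.58, -0.77, 3.42], [0, 0, 0], -1],
    [[-4.58, -0.77, 3.42], [0, 0, 0], -1]
  ],
  "force": 40
}}

```text
t: 18.9
eef_pos: [0.453, 0.1024, 0.1774]
tool_rot: [0.0, 0.998, -0.057, 0.0]
contact_force: [0.3, -1.0, 3.4]
gripper_width: 0.114
```

```bash
python3 - <<'E'
from h import *
st();grab('wrist','w10.png')
o=get_obs();r0=RQ(o['tool_rot']);G=o['eef_pos']+r0.apply([0,0,.054]);print('grip',G)
xu=np.array([np.cos(YU),np.sin(YU),0])
H0=np.array([.6357,.0806,.1223])
for d,l in ((.15,0),(.11,2),(.08,10),(.05,22),(.02,34)):
    r=tool(YU,np.deg2rad(l)); print(d,l,go(H0-xu*d-r.apply([0,0,.054]),r))
E
```

```text
t 18.9 p [0.453  0.1024 0.1774] q [ 0.09  0.36 -0.52  2.13  0.27  0.71 -0.73] F [ 0.3 -1.   3.4] w 0.114 z [ 0. -0. -1.] x [ 0.994 -0.114  0.   ]
grip [0.45308854 0.10235439 0.12340972]
0.15 0 ([1.36, 0.05, 0.04], [0.0, -0.0, -0.01])
0.11 2 ([2.88, 0.05, 0.05], [0.0, 0.2, -0.01])
0.08 10 ([3.78, 0.04, 0.08], [0.0, 1.0, -0.01])
0.05 22 ([4.55, 0.04, 0.2], [0.0, 2.2, -0.01])
0.02 34 ([5.35, 0.04, 0.42], [0.01, 3.4, -0.01])
```

View pics/w10.png

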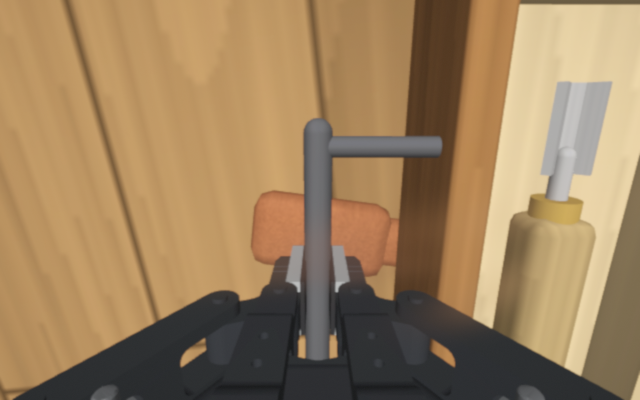

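Call:
{"api": "apply_moves", "payload": {
  "moves": [
    [[0.2, 0.01, 0], [0, 0, 0], -1],
    [[0.5, 0.02, 0], [0, 0, 0], -1],
    [[0.9, 0.03, 0], [0, 0, 0], -1],
    [[1.36, 0.05, 0.03], [0, 0, 0], -1],
    [[1.8, 0.05, 0.03], [0, 0, 0], -1],
    [[2.2, 0.05, 0.03], [0, 0.1, 0], -1],
    [[2.6, 0.05, 0.04], [0, 0.15, 0], -1],
    [[2.88, 0.05, 0.05], [0, 0.2, 0], -1],
    [[3.2, 0.05, 0.06], [0, 0.45, 0], -1],
    [[3.5, 0.05, 0.07], [0, 0.75, 0], -1],
    [[3.78, 0.04, 0.08], [0, 1, 0], -1],
    [[4.05, 0.04, 0.12], [0, 1.4, 0], -1],
    [[4.3, 0.04, 0.16], [0, 1.8, 0], -1],
    [[4.55, 0.04, 0.2], [0, 2.2, 0], -1],
    [[4.8, 0.04, 0.27], [0, 2.6, 0], -1],
    [[5.1, 0.04, 0.34], [0, 3, 0], -1],
    [[5.35, 0.04, 0.42], [0, 3.4, 0], -1],
    [[5.35, 0.04, 0.42], [0, 3.4, 0], -1],
    [[5.35, 0.04, 0.42], [0, 3.4, 0], -1]
  ]
}}

```text
t: 21.32
eef_pos: [0.5848, 0.0869, 0.1657]
tool_rot: [0.017, 0.955, -0.053, 0.291]
contact_force: [1.2, 1.7, -2.6]
gripper_width: 0.109
```

```bash
python3 - <<'E'
from h import *
st();grab('wrist','w11.png')
o=get_obs();r0=RQ(o['tool_rot']);G=o['eef_pos']+r0.apply([0,0,.054]);print('grip',G)
xu=np.array([np.cos(YU),np.sin(YU),0])
H0=np.array([.6357,.0806,.1223]);print((H0-G)@xu)
for d,l in ((.02,34),(0,35),(-.006,35),(-.01,35)):
    r=tool(YU,np.deg2rad(l)); print(d,l,go(H0-xu*d-r.apply([0,0,.054]),r))
E
```

```text
t 21.32 p [0.5848 0.0869 0.1657] q [-0.49  0.41  0.15  2.22  1.64  0.2  -2.06] F [ 1.2  1.7 -2.6] w 0.109 z [ 0.554 -0.063 -0.83 ] x [ 0.825 -0.092  0.557]
grip [0.61464393 0.08346163 0.12082629]
0.021243833160635942
0.02 34 ([0.07, 0.02, -0.02], [0.0, 0.02, 0.0])
0 35 ([0.69, 0.02, 0.42], [0.0, 0.12, 0.0])
-0.006 35 ([0.89, 0.02, 0.56], [0.0, 0.12, 0.0])
-0.01 35 ([1.03, 0.02, 0.65], [0.0, 0.12, 0.0])
```

View pics/w11.png

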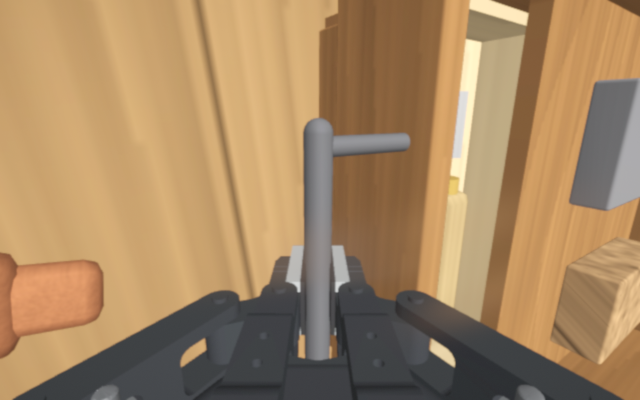

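Call:
{"api": "apply_moves", "payload": {
  "moves": [
    [[0.2, 0.02, 0.12], [0, 0, 0], -1],
    [[0.45, 0.02, 0.28], [0, 0, 0], -1],
    [[0.69, 0.02, 0.42], [0, 0, 0], -1],
    [[0.8, 0.02, 0.5], [0, 0, 0], -1],
    [[0.89, 0.02, 0.56], [0, 0, 0], -1],
    [[0.89, 0.02, 0.56], [0, 0, 0], -1]
  ]
}}

```text
t: 22.12
eef_pos: [0.6107, 0.0837, 0.1658]
tool_rot: [0.016, 0.955, -0.053, 0.29]
contact_force: [1.7, 4.6, -11.3]
gripper_width: 0.105
```

```bash
python3 - <<'E'
from h import *
st();grab('wrist','w12.png')
o=get_obs();r0=RQ(o['tool_rot']);G=o['eef_pos']+r0.apply([0,0,.054])
xu=np.array([np.cos(YU),np.sin(YU),0])
H0=np.array([.6357,.0806,.1223]);print((H0-G)@xu)
r=r0
for d in (-.006,-.012,-.02): print(d,go(H0-xu*d-r.apply([0,0,.054]),r))
E
```

```text
t 22.12 p [0.6107 0.0837 0.1658] q [-0.45  0.44  0.13  2.16  1.52  0.19 -1.92] F [  1.7   4.6 -11.3] w 0.105 z [ 0.553 -0.062 -0.831] x [ 0.826 -0.093  0.556]
-0.004824161418412206
-0.006 ([0.07, 0.01, -0.02], [0.0, 0.0, 0.0])
-0.012 ([0.27, 0.01, 0.11], [0.0, 0.0, 0.0])
-0.02 ([0.53, 0.01, 0.29], [0.0, 0.0, 0.0])
```

View pics/w12.png

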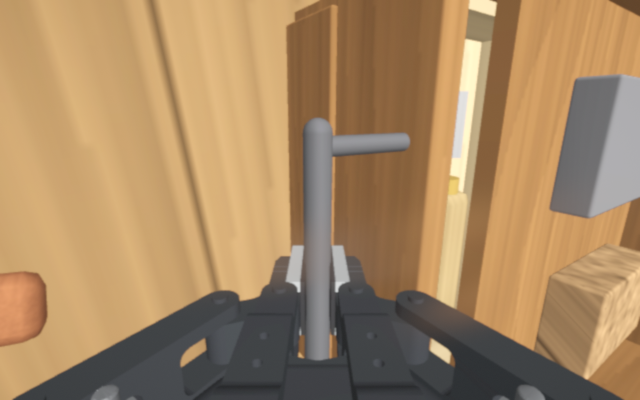

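Call:
{"api": "apply_moves", "payload": {
  "moves": [
    [[0.15, 0, 0.08], [0, 0, 0], -1],
    [[0.3, 0, 0.15], [0, 0, 0], -1],
    [[0.43, 0, 0.24], [0, 0, 0], -1],
    [[0.5, 0, 0.29], [0, 0, 0], -1],
    [[0.5, 0, 0.29], [0, 0, 0], -1]
  ]
}}

```text
t: 22.8
eef_pos: [0.6155, 0.0831, 0.1629]
tool_rot: [0.015, 0.957, -0.052, 0.284]
contact_force: [-51.9, 7.5, 21.8]
gripper_width: 0.113
```

```bash
python3 - <<'E'
from h import *
st();grab('wrist','w13.png');grab('side','s13.png')
o=get_obs();r0=RQ(o['tool_rot']);G=o['eef_pos']+r0.apply([0,0,.054])
xu=np.array([np.cos(YU),np.sin(YU),0])
H0=np.array([.6357,.0806,.1223]);print((H0-G)@xu,G)
E
```

```text
t 22.8 p [0.6155 0.0831 0.1629] q [-0.43  0.45  0.12  2.15  1.44  0.19 -1.83] F [-51.9   7.5  21.8] w 0.113 z [ 0.542 -0.059 -0.838] x [ 0.833 -0.091  0.545]
-0.009101751368608219 [0.6447906  0.07999175 0.11760845]
```

View pics/w13.png

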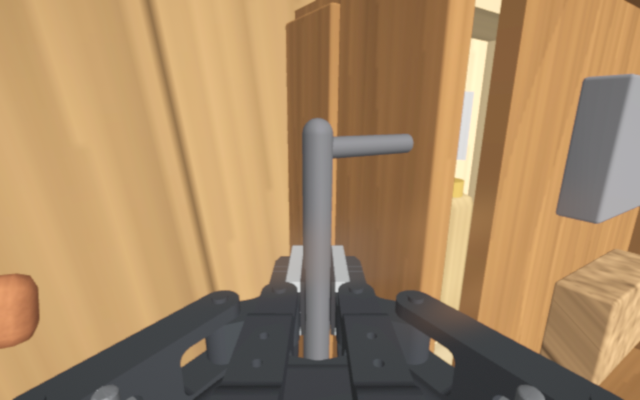

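View pics/s13.png

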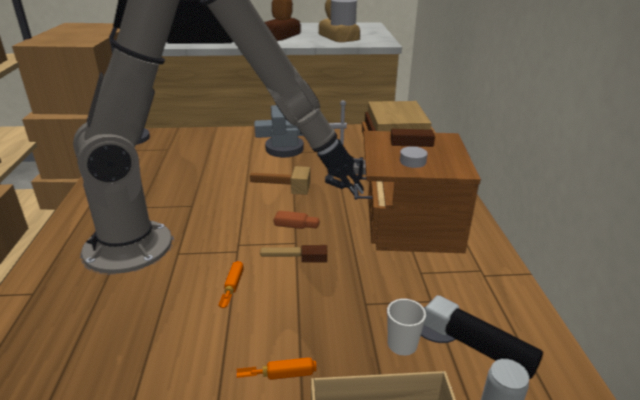

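The x force reached -52 N and the bar stands about 17 mm in front of the shelf edge (20 mm nominal when shut), so the drawer is at its stop. I'll ease off, open and withdraw along the tool axis.

Call:
{"api": "apply_moves", "payload": {
  "moves": [
    [[-0.15, 0, -0.1], [0, 0, 0], -1],
    [[-0.3, 0, -0.18], [0, 0, 0], -1],
    [[-0.3, 0, -0.18], [0, 0, 0], -0.3],
    [[-0.3, 0, -0.18], [0, 0, 0], -0.3],
    [[-0.3, 0, -0.18], [0, 0, 0], -0.3]
  ]
}}

```text
t: 23.52
eef_pos: [0.6179, 0.0809, 0.1685]
tool_rot: [0.017, 0.955, -0.055, 0.292]
contact_force: [-1.8, -1.3, 0.0]
gripper_width: 0.35
```

```bash
python3 - <<'E'
from h import *
st();grab('wrist','w14.png')
E
```

```text
t 23.52 p [0.6179 0.0809 0.1685] q [-0.43  0.44  0.12  2.15  1.49  0.19 -1.89] F [-1.8 -1.3  0. ] w 0.35 z [ 0.556 -0.066 -0.828] x [ 0.823 -0.095  0.56 ]
```

View pics/w14.png

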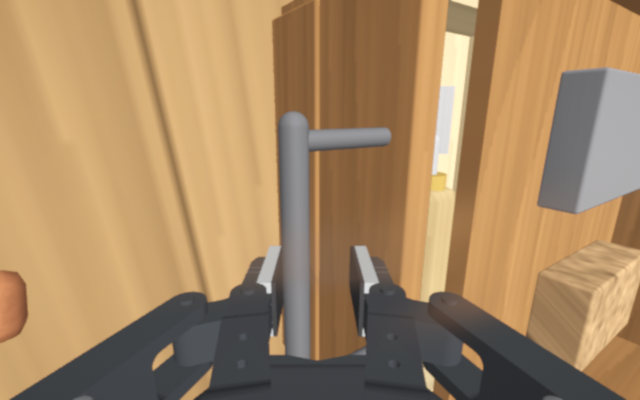

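Call:
{"api": "apply_moves", "payload": {
  "moves": [
    [[-0.25, 0, 0], [0, 0, 0], -0.3],
    [[-0.25, 0, -0.3], [0, 0, 0], -0.3],
    [[-0.25, 0, -1.2], [0, 0, 0], -0.3],
    [[-0.25, 0, -2.4], [0, 0, 0], -0.3],
    [[-0.25, 0, -3.6], [0, 0, 0], -0.3],
    [[-0.25, 0, -4], [0, 0, 0], -0.3],
    [[-0.25, 0, -4], [0, 0, 0], -0.3],
    [[-0.25, 0, -4], [0, 0, 0], -0.3]
  ]
}}

```text
t: 24.58
eef_pos: [0.5569, 0.0887, 0.2472]
tool_rot: [0.017, 0.955, -0.055, 0.292]
contact_force: [0.2, -0.9, 0.2]
gripper_width: 0.347
```

```bash
python3 - <<'E'
from h import *
st();w=grab('wrist','w15.png');d=grab('side','s15.png');s=grab('scene','sc15.png')
# bar edges: detect by dark grey; print prediction for shut assumptions
u=np.array([np.sin(-YU),np.cos(YU),0]);xu=np.array([np.cos(YU),np.sin(YU),0])
H0=np.array([.6357,.0806,.1223])
for k in (0,.005,.01,.015): print(k,[proj(w,H0+k*xu+a*u).round(1) for a in(-.06,.06)],[proj(d,H0+k*xu+a*u).round(1) for a in(-.06,.06)])
E
```

```text
t 24.57 p [0.5569 0.0887 0.2472] q [-0.41  0.22  0.02  2.22  1.    0.32 -1.41] F [ 0.2 -0.9  0.2] w 0.347 z [ 0.555 -0.064 -0.829] x [ 0.824 -0.094  0.559]
0 [array([291.8, 311.1]), array([124.6, 309.6])] [array([198.2, 353.2]), array([177.5, 352.6])]
0.005 [array([289.9, 316.7]), array([124.5, 316.1])] [array([198.2, 355. ]), array([177.5, 354.3])]
0.01 [array([287.9, 322.2]), array([124.3, 322.4])] [array([198.3, 356.8]), array([177.6, 356. ])]
0.015 [array([286. , 327.6]), array([124.1, 328.6])] [array([198.3, 358.6]), array([177.6, 357.6])]
```

View pics/w15.png

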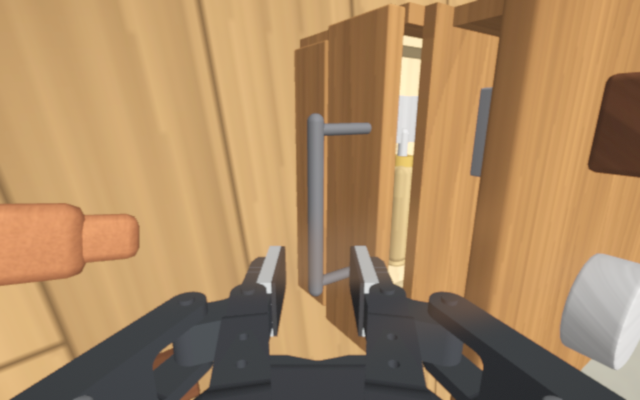

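View pics/s15.png

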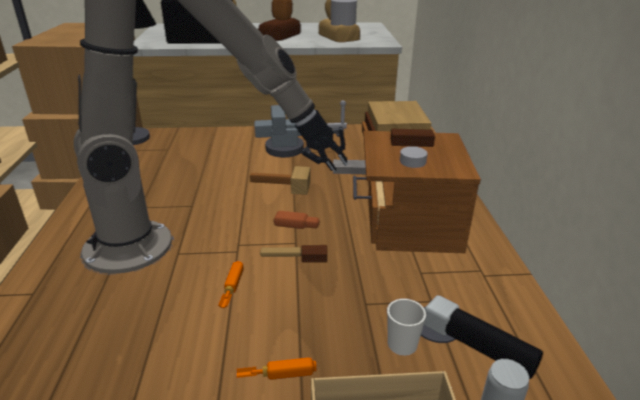

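View pics/sc15.png

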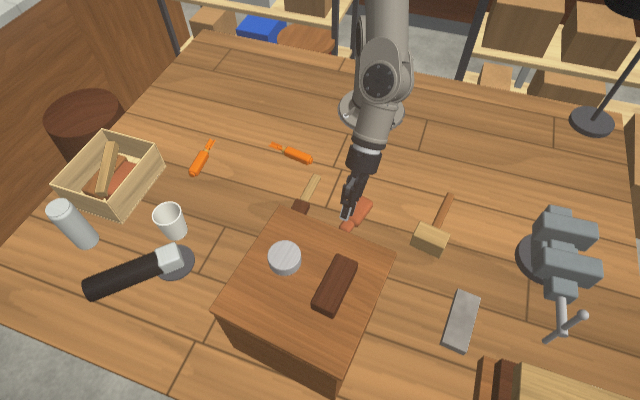

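```bash
python3 - <<'E'
import cv2,numpy as np
a=[cv2.imread('pics/%s.png'%n)[150:260,330:450] for n in('side0','s13','s15')]
cv2.imwrite('pics/cmp.png',cv2.resize(np.hstack(a),(800,245*1),interpolation=cv2.INTER_CUBIC))
b=cv2.imread('pics/w15.png')[0:320,280:520]; cv2.imwrite('pics/w15z.png',cv2.resize(b,(440,586),interpolation=cv2.INTER_CUBIC))
E
```

```text
(no output)
```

View pics/cmp.png

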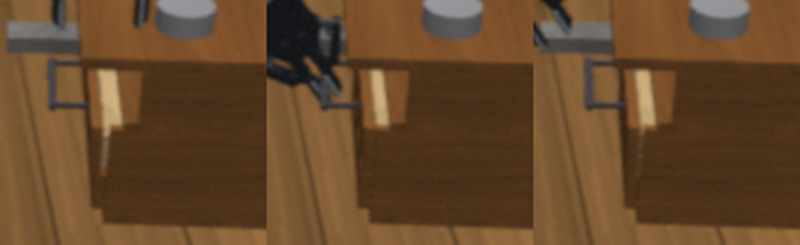

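View pics/w15z.png

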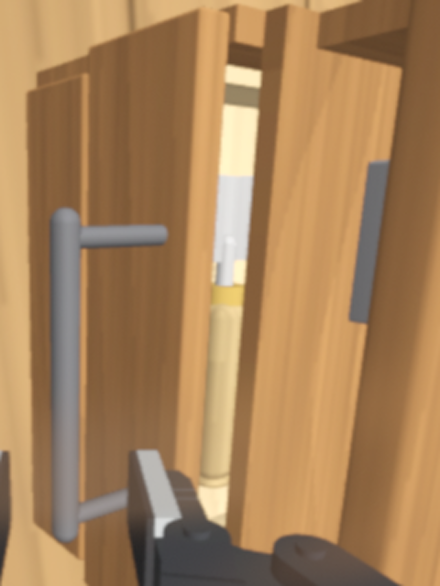

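The sliver of drawer side at side (175,378) vanished at the stop (s13). After release it is about 2–4 mm ajar, probably within tolerance. To be sure, I'll nudge the bar from the front with closed fingers.

```bash
python3 - <<'E'
from h import *
xu=np.array([np.cos(YU),np.sin(YU),0]);B=np.array([.6357,.0806,.1223])+.004*xu
r=tool(YU,np.deg2rad(25));x=r.apply([1,0,0]);z=r.apply([0,0,1])
P=B-.042*x-.06*z
print(P)
print(go(P-.06*z-.02*x,r));print(go(P,r))
for k in(.02,.028,.034): print(k,go(P+k*xu,r))
E
```

```text
[0.5766483  0.08722371 0.1589285 ]
([-1.7, -0.03, 0.86], [0.01, -0.89, -0.01])
([-1.28, -0.03, 3.36], [0.01, -0.89, -0.01])
0.02 ([-0.62, -0.04, 3.8], [0.01, -0.89, -0.01])
0.028 ([-0.35, -0.04, 3.98], [0.01, -0.89, -0.01])
0.034 ([-0.15, -0.04, 4.11], [0.01, -0.89, -0.01])
```

Call:
{"api": "apply_moves", "payload": {
  "moves": [
    [[-0.9, 0, 0.2], [0, -0.4, 0], -1],
    [[-1.7, -0.03, 0.86], [0, -0.89, 0], -1],
    [[-1.6, -0.03, 1.6], [0, -0.89, 0], -1],
    [[-1.4, -0.03, 2.6], [0, -0.89, 0], -1],
    [[-1.28, -0.03, 3.36], [0, -0.89, 0], -1],
    [[-1.28, -0.03, 3.36], [0, -0.89, 0], -1],
    [[-1, -0.03, 3.54], [0, -0.89, 0], -1],
    [[-0.75, -0.03, 3.7], [0, -0.89, 0], -1],
    [[-0.55, -0.03, 3.84], [0, -0.89, 0], -1],
    [[-0.45, -0.03, 3.91], [0, -0.89, 0], -1],
    [[-0.35, -0.03, 3.98], [0, -0.89, 0], -1],
    [[-0.35, -0.03, 3.98], [0, -0.89, 0], -1]
  ]
}}

```text
t: 26.22
eef_pos: [0.6034, 0.0841, 0.1589]
tool_rot: [0.013, 0.975, -0.055, 0.215]
contact_force: [-4.6, -0.4, -0.9]
gripper_width: -0.0
```

```bash
python3 - <<'E'
from h import *
st();grab('wrist','w16.png')
E
```

```text
t 26.23 p [0.6034 0.0841 0.1589] q [-0.27  0.44 -0.05  2.09  0.76  0.29 -1.13] F [-4.6 -0.4 -0.9] w -0.0 z [ 0.419 -0.049 -0.907] x [ 0.901 -0.102  0.421]
```

View pics/w16.png

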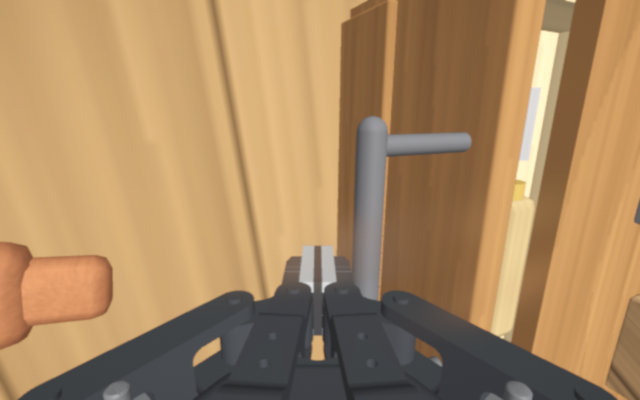

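Call:
{"api": "apply_moves", "payload": {
  "moves": [
    [[0.1, 0, 0.05], [0, 0, 0], -1],
    [[0.2, 0, 0.09], [0, 0, 0], -1],
    [[0.3, 0, 0.14], [0, 0, 0], -1],
    [[0.3, 0, 0.14], [0, 0, 0], -1]
  ]
}}

```text
t: 26.78
eef_pos: [0.6059, 0.0837, 0.1555]
tool_rot: [0.014, 0.976, -0.054, 0.211]
contact_force: [-24.6, 4.1, 2.7]
gripper_width: -0.002
```

Call:
{"api": "apply_moves", "payload": {
  "moves": [
    [[-0.4, 0, -0.2], [0, 0, 0], -1],
    [[-0.9, 0, -0.42], [0, 0, 0], -1],
    [[-1.6, 0, -1], [0, 0, 0], -1],
    [[-2, 0, -2.4], [0, 0, 0], -1],
    [[-2.2, 0, -4], [0, 0, 0], -1],
    [[-2.2, 0, -5], [0, 0, 0], -1],
    [[-2.2, 0, -5], [0, 0, 0], -1],
    [[-2.2, 0, -5], [0, 0, 0], -1]
  ]
}}

```text
t: 27.78
eef_pos: [0.5109, 0.0947, 0.2495]
tool_rot: [0.013, 0.975, -0.056, 0.217]
contact_force: [0.0, 0.2, -0.8]
gripper_width: 0.004
```

```bash
python3 - <<'E'
from h import *
st();w=grab('wrist','w17.png');d=grab('side','s17.png');s=grab('scene','sc17.png')
cv2.imwrite('pics/cmp2.png',cv2.resize(d['color'][150:260,330:450,::-1],None,fx=5,fy=5,interpolation=cv2.INTER_CUBIC))
for q in ['mallet_mid','blank_mid','brush_mid','stone_mid','mug_mid']:
    for n in('scene','side'): print(q,n,[(np.round(r['pixel']).tolist(),round(float(r['conf']),2)) for r in look_for(n,q)][:2])
E
```

```text
t 27.77 p [0.5109 0.0947 0.2495] q [-0.26  0.17 -0.16  2.21  0.59  0.45 -1.02] F [ 0.   0.2 -0.8] w 0.004 z [ 0.421 -0.049 -0.906] x [ 0.9   -0.103  0.424]
mallet_mid scene [([234.0, 432.0], 0.66)]
mallet_mid side [([180.0, 296.0], 0.91)]
blank_mid scene [([214.0, 353.0], 0.64)]
blank_mid side [([252.0, 304.0], 0.69), ([223.0, 297.0], 0.65)]
brush_mid scene [([199.0, 305.0], 0.91)]
brush_mid side [([248.0, 304.0], 0.88)]
stone_mid scene [([323.0, 462.0], 0.86)]
stone_mid side [([166.0, 351.0], 0.96)]
mug_mid scene [([219.0, 171.0], 0.85), ([300.0, 304.0], 0.29)]
mug_mid side [([326.0, 406.0], 0.66)]
```

View pics/w17.png

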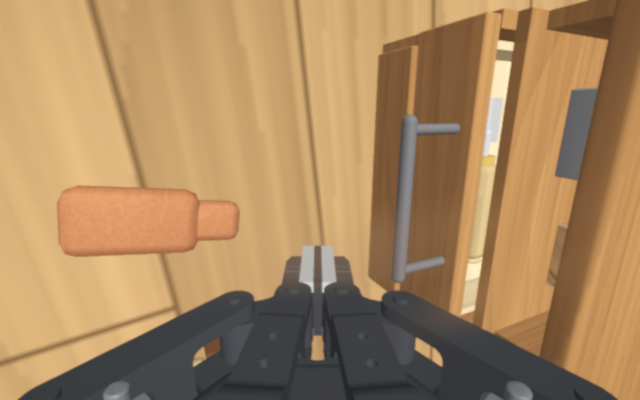

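View pics/cmp2.png

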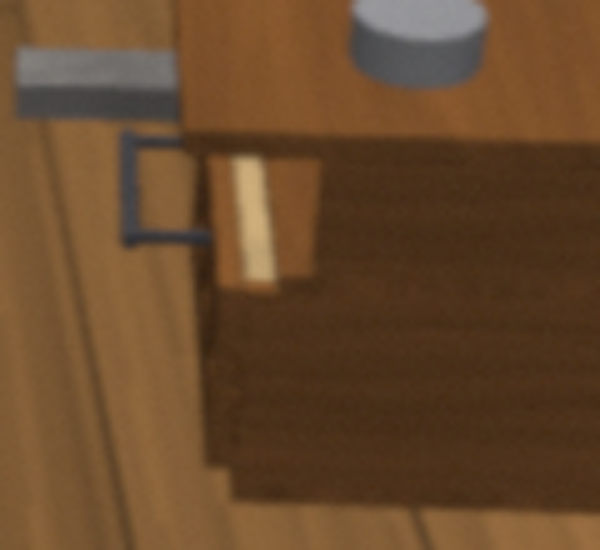

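View pics/sc17.png

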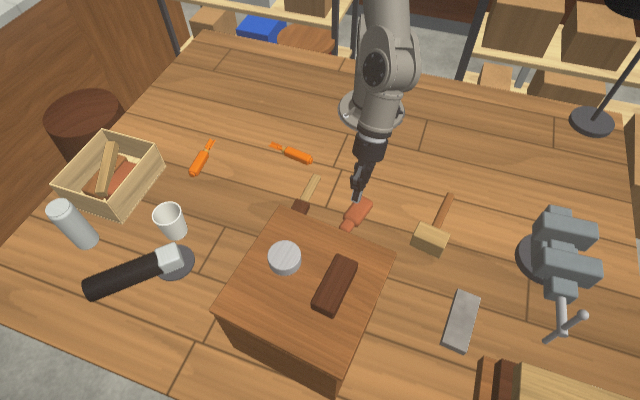

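The sliver of drawer side has vanished, so the drawer is shut. Through the slot the gouge is seen lying flat at wrist (190,485), and the bystanders are where they began.

```bash
python3 -c "
from station import *
print(hand_in())"
```

```text
the job is handed in; nothing more can be done
None
```

I pulled the drawer out about 183 mm by its bar and laid the pale gouge flat in the middle of the front tray. After letting it go I pushed the drawer shut and handed the job in at about 28 s. No verdict is reported, so these are my own last checks:

- **Drawer:** after my first push to the stop, the drawer crept back about 2–4 mm when I let go of the bar. I pushed it again with closed fingers until the force reached 25 N. The gap beside the drawer front then no longer showed in the side picture.
- **Gouge:** through the slot above the drawer front it was seen lying flat, with nothing touching it.
- **Bystanders:** the mallet, honing stone and mug match their starting pictures. The brush and blank differ by a few pixels in the scene view, where the arm partly hid them at the start, but match in the side view.
- **Doubtful readings:** the network's first side-view match for the blank was really the brush. Its second match was the blank.
- **Gripper:** it ended clear of everything, with the force reading near zero.

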